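Load the vacuum leak tester and hold the draw pump at the test mark

TASK

Load the leak tester: set the brass hexagonal fitting and the steel square-flanged fitting upright and fully home in the nests of their shape, without dropping them, and let go of them; the black round fitting already in the tester stays in its nest. Then draw the black T-handle of the spring-return vacuum pump out until its red pointer stands within the green band of the index clip, and keep hold of it there: the program finishes while still holding the handle at the mark. Leave the other things on the bench as they are.

Things in the scene. Friction and masses are not known exactly. Their poses are not given: they have to be found in the camera images.
- stand: fixed leak-test stand: blue plate 330 x 450 x 12 mm with three nests in a row along its y axis, 90 mm apart, and a draw pump at y = -180 mm. Origin on the bench under the plate, z up; x is the pump's axis, from handle to barrel (away from the robot, turned up to 15 degrees). Pump barrel 48 mm across, end caps 88 mm high; a dial gauge, 90 mm high, 135 mm behind the row, follows the pump.
- pump_handle: the pump's black T-handle: level bar 15 mm across, 116 mm long along the stand's y; origin mid-bar, 62 mm above the bench, axes as the stand's. A 10 mm rod (hub 23 mm) leads to the barrel, 75 mm behind the bar at rest. Slides along -x, at most 75 mm, with the pointer. The spring pulls it home: 3 N at rest, 11 N at 50 mm, 15 N at 75 mm, friction 1 N. Grip a wing (15 to 55 mm off the middle) from above, clear of the rod.
- pointer (a point): foot of the upright red pointer fin (3 mm thick, 22 mm wide across the rail) fixed to the handle, 70 mm to +y of the bar's middle and 18 mm below it, just over the scale rail; axes as the stand's.
- mark (a point): middle of the green band, 10 mm long in x, on the black index clip (28 x 20 mm) clamped on the scale rail; axes as the stand's. It is fixed, 38 to 62 mm from the pointer's rest position, to -x. The handle is at the mark when the pointer's x in this frame is 0; the band reaches 5 mm either way.
- brass_fitting: brass fitting, loose, upright on the bench: hexagonal flange 36 mm across flats, 16 mm high; neck 23 mm across up to 28 mm; upper hexagon 26 mm across flats from 28 to 58 mm, the place to grip; plug on top, 64 mm in all. 0.15 to 0.3 kg. Origin at the centre of its underside, z up. Flats of both hexagons face its x axis and every 60 degrees from it.
- steel_fitting: bright steel fitting, loose, upright on the bench: square flange 36 x 36 mm, 14 mm high; neck 23 mm across up to 28 mm; upper square 26 x 26 mm from 28 to 58 mm, the place to grip; plug on top, 64 mm in all. 0.15 to 0.3 kg. Origin at the centre of its underside, z up. Sides of both squares face its x and y axes.
- black_fitting: black fitting with a round flange (40 mm), 64 mm high, loose, already seated in the round nest; it stays there. Origin at the centre of its underside, z up.
- hex_nest_seat (a point): centre of the rubber floor of the hexagonal nest, 28 mm above the bench: pocket 38 mm across flats at the floor, widening to 43 mm at its mouth 12 mm higher; white collar 71 mm across flats, top 40 mm above the bench. Flats face this frame's x axis and every 60 degrees. z up, x as the stand's.
- square_nest_seat (a point): centre of the rubber floor of the square nest, 28 mm above the bench: pocket 38 x 38 mm at the floor, widening to 43 mm at its mouth 12 mm higher; white collar 71 x 71 mm, top 40 mm above the bench. Sides face this frame's x and y axes. z up, x as the stand's.
- air_gun: orange air blow gun lying on the bench, bystander, about 290 mm long
- leak_fluid: white bottle with red cap, bystander, 60 mm across, 170 mm high
- tape_roll: white ring-shaped roll, bystander, 56 mm across, 14 mm high
- wrench: wrench lying on the bench, bystander, 200 mm long
- claw_coupling: small brass claw coupling standing on the bench, bystander, 38 mm high
- claw_coupling2: a second small brass claw coupling, bystander, 38 mm high
- round_nest_seat (a point): centre of the rubber seal on the floor of the round nest (28 mm above the bench), which holds the black fitting: pocket 42 mm across at the floor, 47 mm at its mouth 12 mm higher; the white collar is twelve-sided, 75 mm across. z up, x as the stand's.

How it is judged:
By the outcome, as a careful person would: the job done as asked, in the order asked, and still so for the second after the job is handed in, while the arm keeps its last pose, push and grip.
It also fails if it takes over 72 s, if anything falls off the work surface, if the arm or the gripper's body presses on something with over 40 N, if the wrist force passes 120 N, or if a joint passes its speed limit or range.

ROBOT

A 6-joint arm with a two-finger parallel gripper is mounted at the origin on the work surface. World frame = base frame: x ahead of the robot, y to its left, z up, the work surface at z = 0. Lengths are in m, angles in rad, forces in N, time in s.
With the tool pointing down it reaches from about 0.25 to 0.8 m from the base axis. Payload 3.9 kg.
Tool frame: the origin (TCP) lies midway between the tips of the shut fingers; the grasp point (between the pads) lies 19 mm behind it; z points along the fingers, y is the line along which they close (so a half turn about z gives the same grasp; the last joint's range is limited). The gripper opens to 85 mm and grips with 20 to 120 N. Pads are 22 mm wide; open, the fingers measure 114 mm over their backs; the gripper's body (76 mm by 85 mm) begins 54 mm behind the grasp point. The pads swing forward as they close: fully open they stand 13 mm farther back than shut.
Start: joints at [1.215, 0.26, -0.138, 1.173, 0, 1.571], TCP at [0.183, 0.492, 0.231] pointing down, gripper open.
Joint ranges: [-2.78, 2.78], [-0.83, 1.72], [-1.28, 1.37], [-1.9, 2.12], [-1.57, 1.48], [-3.14, 3.14]. Speed limits (rad/s): [2.57, 2.57, 3.14, 3.14, 3.14, 3.14].

INTERFACE

Orientations are given as a unit quaternion [x, y, z, w].
In Python, from bench import monitor, eyes, order, silhouettes, landmark_of gives the robot as it stands. The module is installed in compiled form; this text tells all that it offers.
- The arm moves only by the tool carry_out, never from a script. Its argument "increments" is a list that holds one entry, the list of rows, each a list of 7 numbers: the turn, a rotation vector about the tool's x, y, z in units of 0.12 rad (1.0 is 0.12 rad), then the shift along the tool's x, y, z in units of 100 mm (1.0 is 100 mm), then the opening, from -1 (shut) to 1 (fully open). In form: [[[rx, ry, rz, x, y, z, fingers], ...]]. A call has 1 to 12 rows; each row shifts and turns the commanded pose from where the row before left it, along the tool's axes as they then stand; what a row does not reach is not made up. A row lasts 1/12 s, in which the tool goes at most 41.7 mm and 7.16 degrees, less where a joint would pass 70% of its speed; a pose out of reach is approached as far as the arm can. A call with a number of a shift or a turn outside -1 to 1 is refused whole. A call with a gripper value outside its range is refused whole. The fingers move at their own pace and stop on an object; the grip force is fixed at half the most. Time passes only in rows, so rows that do not move let the fingers close. It gives the time, the measured TCP pose, the force, the opening and the grip force at its end, in the units of the state.
- monitor.observe(): the state, without advancing time (a new reading comes with each control period).
- eyes.grab_frame(name): name is "side" or "top" or "wrist"; returns the picture (384x512x3 uint8, blue, green, red); there is no depth.
- eyes.get_calibration(name): a dict with "K" (3x3 intrinsics, pixels), "dist_coeffs" ([k1, k2, p1, p2, k3] as OpenCV has them; the pictures are not rectified), "view" (4x4, takes a point from world to camera coordinates); the wrist camera has in their place "mount" (4x4, takes a point from camera to tool coordinates, whose origin is the TCP and whose axes are the flange's). Camera axes: x right, y down, z forward; pixel columns grow to the right and rows downward; lengths in m; the calibration is good to about 2 mm. A picture is of the moment at which its call begins: read the wrist's pose just before it. get_calibration takes no time and is no camera call.
- order.sign_off(): hands the job in; it is judged then, once.
Trained networks look in the newest picture that a camera, given by its name, has taken for a name from the list of things; names that differ only in an ending like _2 or _b are one class to them, and where a whole thing is asked for, a point or a joint stands for the part that bears it (a point fixed in the world has none). Each returns a list of dicts, best first, with "score" (0 to 1); they miss things now and then, are a little off and sometimes report something else, mostly with a low value. They report only what shows in the picture. A call takes as long as a camera call.
- silhouettes(name, camera): "pixels" (384x512 bool, what is visible of it) and "position" ([row, column] in pixels, amid what is visible of it).
- landmark_of(name, camera): "position" ([row, column] in pixels: a listed point, or the origin of a listed thing).
The state is a dict: "clock": time; "joint_positions": joint angles; "joint_vel": joint speeds; "effort": joint torques, N m; "position": TCP position; "tcp_rot": TCP orientation; "wrist_force": force on the tool from outside, world axes, zero at the start; "torque": the same for the moment, N m; "gripper_width": finger opening in m; "finger_force": force on a finger pad.
Only numpy, scipy, OpenCV 4.12 (cv2) and the standard library are available. Lean on these libraries where they do the work, as an engineer would, in place of code of your own. Each camera call takes 0.05 s, during which the arm holds its last target. There are 200 camera calls.

## Working session

There is one attempt and no reset: what is moved stays moved. The work goes in short steps, Python scripts to look and compute and a tool call to move; the robot and the scene stay as the last step left them, time stands still between calls to the robot, and variables do not carry over. Pictures are saved under pics/ and viewed, at most 10 in all, crops included, and the job is handed in when it is done.

Besides the shell and the picture viewer there is one more tool, called after "Call:" in YAML: its name, and indented under it one key for each argument. carry_out: Moves the arm, as the interface text tells. Shifts and turns lie within -1 to 1; 1 stands for 100 mm of shift or 0.12 rad of turn. Its arguments: {"type":"object","properties":{"increments":{"type":"array"}},"required":["increments"]}

```bash
mkdir -p pics
cat > h.py <<'E'
import numpy as np, cv2
from scipy.spatial.transform import Rotation as R
from bench import monitor, eyes, order, silhouettes, landmark_of
def cam(name, st=None):
    c=eyes.get_calibration(name); K=np.array(c["K"]); d=np.array(c["dist_coeffs"],float)
    if "view" in c: V=np.array(c["view"])
    else:
        T=np.eye(4); T[:3,:3]=R.from_quat(st["tcp_rot"]).as_matrix(); T[:3,3]=st["position"]
        V=np.linalg.inv(T@np.array(c["mount"]))
    return K,d,V
def ray(C,rc):
    K,d,V=C; p=cv2.undistortPoints(np.array([[[rc[1],rc[0]]]],float),K,d)[0,0]
    W=np.linalg.inv(V); return W[:3,3],W[:3,:3]@np.array([p[0],p[1],1])
def at_z(C,rc,z):
    o,v=ray(C,rc); return o+v*(z-o[2])/v[2]
def proj(C,P):
    K,d,V=C; r,_=cv2.Rodrigues(V[:3,:3]); p,_=cv2.projectPoints(np.array(P,float).reshape(-1,1,3),r,V[:3,3],K,d); return p[:,0]
def tri(rays):
    A=0;b=0
    for o,v in rays:
        v=v/np.linalg.norm(v); M=np.eye(3)-np.outer(v,v); A=A+M; b=b+M@o
    return np.linalg.solve(A,b)
E
python3 - <<'E'
from h import *
np.set_printoptions(precision=4,suppress=True)
st=monitor.observe(); print(st["position"],st["tcp_rot"],st["gripper_width"])
ims=[]
for n in ["top","side"]:
    im=eyes.grab_frame(n); cv2.imwrite(f"pics/{n}0.png",cv2.resize(im,None,fx=1.5,fy=1.5)); C=cam(n)
    for t,z in [("stand",0),("pump_handle",.062),("pointer",.044),("mark",.04),("brass_fitting",0),("steel_fitting",0),("hex_nest_seat",.028),("square_nest_seat",.028),("round_nest_seat",.028),("black_fitting",.028)]:
        for r in landmark_of(t,n)[:2]:
            print(n,t,round(r["score"],2),np.round(r["position"],1),at_z(C,r["position"],z))
E
```

```text
[0.1826 0.4915 0.2305] [ 0.177   0.9842 -0.001  -0.0002] 0.08522987572740015
top stand 0.9 [145.2 257.7] [ 0.664  -0.0175  0.    ]
top stand 0.46 [158.9 235.8] [0.6156 0.0607 0.    ]
top pump_handle 0.64 [169.5 309.1] [ 0.568  -0.1919  0.062 ]
top pump_handle 0.63 [202.4 162.3] [0.4603 0.3096 0.062 ]
top pointer 0.64 [161.4 286.7] [ 0.599  -0.1169  0.044 ]
top mark 0.54 [159.8 261.4] [ 0.6059 -0.0296  0.04  ]
top mark 0.51 [179.6 286.7] [ 0.5362 -0.1162  0.04  ]
top brass_fitting 0.66 [160.4 261.6] [ 0.6093 -0.0308  0.    ]
top brass_fitting 0.49 [206.4 162.4] [0.4494 0.3213 0.    ]
top steel_fitting 0.6 [172.  168.2] [0.5714 0.3013 0.    ]
top hex_nest_seat 0.74 [156.  235.2] [0.6219 0.0616 0.028 ]
top hex_nest_seat 0.37 [146.5 375. ] [ 0.6515 -0.4301  0.028 ]
top square_nest_seat 0.55 [152.5 209.6] [0.6352 0.1511 0.028 ]
top round_nest_seat 0.57 [157.  261.7] [ 0.6174 -0.0309  0.028 ]
top black_fitting 0.69 [161.2 263.9] [ 0.6026 -0.0384  0.028 ]
side stand 0.74 [230.9 218.9] [ 0.6573 -0.0209  0.    ]
side pump_handle 0.52 [185.9 216.2] [ 0.5747 -0.1933  0.062 ]
side pointer 0.62 [201.9 225.8] [ 0.5807 -0.1062  0.044 ]
side pointer 0.56 [168.2 254.4] [ 0.3752 -0.2418  0.044 ]
side mark 0.63 [194.  235.4] [ 0.5243 -0.1344  0.04  ]
side brass_fitting 0.56 [267.8 321.4] [0.4572 0.3204 0.    ]
side steel_fitting 0.69 [275.2 293.7] [0.5523 0.299  0.    ]
side hex_nest_seat 0.62 [233.2 239.5] [0.615  0.0575 0.028 ]
side hex_nest_seat 0.55 [230.4 219.4] [0.6674 0.0068 0.028 ]
side square_nest_seat 0.62 [198.  233.6] [ 0.5353 -0.1301  0.028 ]
side square_nest_seat 0.61 [249.9 249.9] [0.6266 0.1486 0.028 ]
side round_nest_seat 0.57 [218.7 228.5] [ 0.6102 -0.0322  0.028 ]
side black_fitting 0.51 [217.5 230.2] [ 0.6018 -0.0348  0.028 ]
side black_fitting 0.36 [220.6 230.3] [ 0.6098 -0.0194  0.028 ]
```

View pics/top0.png

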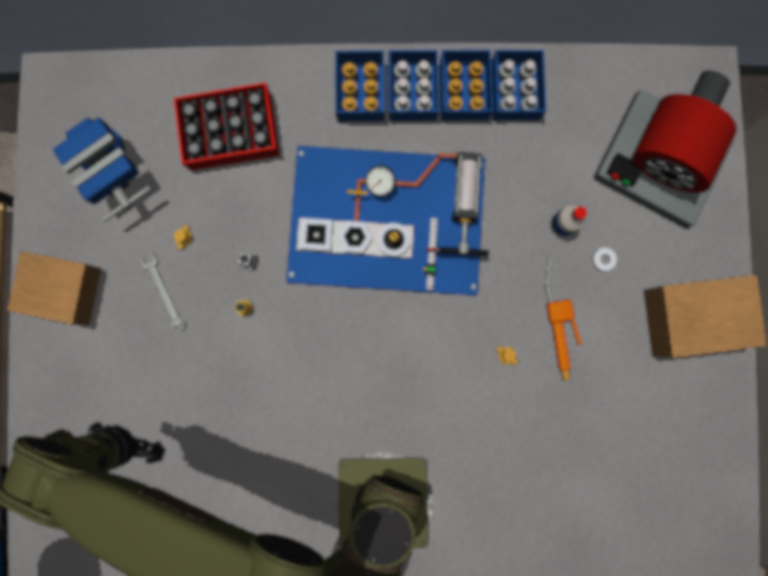

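View pics/side0.png

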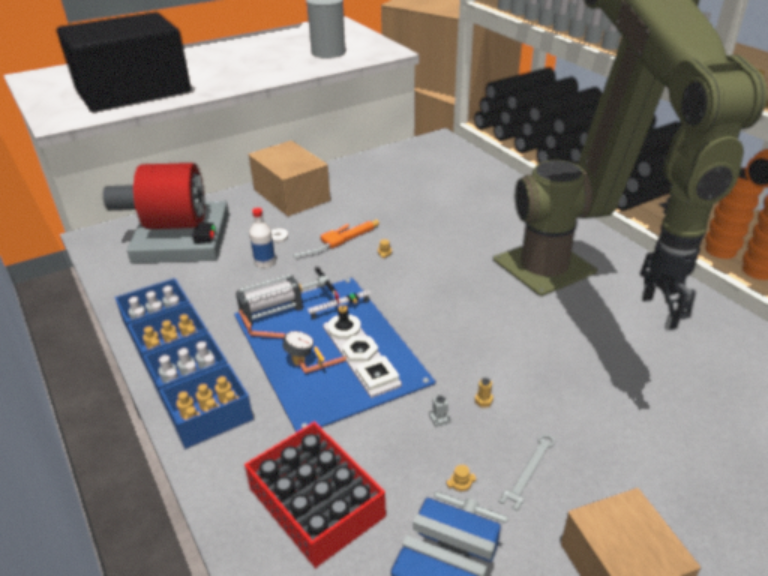

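Top view: brass near (0.453, 0.321), steel near (0.56, 0.30), and the nest row is tilted about −5°. The pump handle is at (0.57, −0.19). Moving over the fittings for a closer wrist look.

Call:
carry_out:
  increments:
    - [[0,0,0,-0.3,-0.06,0,1],[0,0,0,-0.33,-0.06,0,1],[0,0,0,-0.33,-0.06,0,1],[0,0,0,-0.33,-0.06,0,1],[0,0,0,-0.33,-0.06,0,1],[0,0,0,-0.33,-0.06,0,1],[0,0,0,-0.33,-0.06,0,1],[0,0,0,-0.33,-0.06,0,1],[0,0,0,-0.33,-0.06,0,1],[0,0,0,-0.33,-0.06,0,1],[0,0,0,0,0,0,1]]

```text
clock: 2.02
position: [0.4734, 0.3192, 0.231]
tcp_rot: [0.18, 0.984, -0.0, 0.002]
wrist_force: [0.4, -0.2, 0.0]
gripper_width: 0.0852
finger_force: 0.0
```

```bash
cat > look.py <<'E'
from h import *
import sys
np.set_printoptions(precision=4,suppress=True)
def look(things,save=None):
    st=monitor.observe(); im=eyes.grab_frame("wrist"); C=cam("wrist",st)
    print("tcp",st["position"],st["tcp_rot"],"t",st["clock"],"w",st["gripper_width"])
    if save: cv2.imwrite(f"pics/{save}.png",cv2.resize(im,None,fx=1.5,fy=1.5))
    for t,z in things:
        for r in landmark_of(t,"wrist")[:2]:
            print(t,round(r["score"],2),np.round(r["position"],1),at_z(C,r["position"],z))
    return st,im,C
E
python3 - <<'E'
from look import *
print(eyes.get_calibration("wrist"))
look([("brass_fitting",0),("steel_fitting",0),("square_nest_seat",.028),("hex_nest_seat",.028)],"w1")
E
```

```text
{'K': array([[265.2888,   0.    , 258.175 ],
       [  0.    , 265.2888, 189.3947],
       [  0.    ,   0.    ,   1.    ]]), 'dist_coeffs': array([-0.0362,  0.    ,  0.    ,  0.    ,  0.    ]), 'mount': array([[ 0.0012, -0.964 , -0.266 ,  0.068 ],
       [ 1.    ,  0.0011,  0.0006, -0.001 ],
       [-0.0003, -0.266 ,  0.964 , -0.143 ],
       [ 0.    ,  0.    ,  0.    ,  1.    ]])}
tcp [0.4734 0.3192 0.231 ] [ 0.1798  0.9837 -0.0002  0.0017] t 2.0167 w 0.08522077563318733
brass_fitting 0.96 [152.4 254.5] [0.4544 0.32   0.    ]
brass_fitting 0.64 [307.5   9.9] [ 0.5546 -0.1779  0.    ]
steel_fitting 0.93 [219.6 273.9] [0.5597 0.3112 0.    ]
steel_fitting 0.67 [298.3 187.4] [0.6418 0.1286 0.    ]
square_nest_seat 0.79 [298.8 186. ] [0.6245 0.1422 0.028 ]
```

View pics/w1.png

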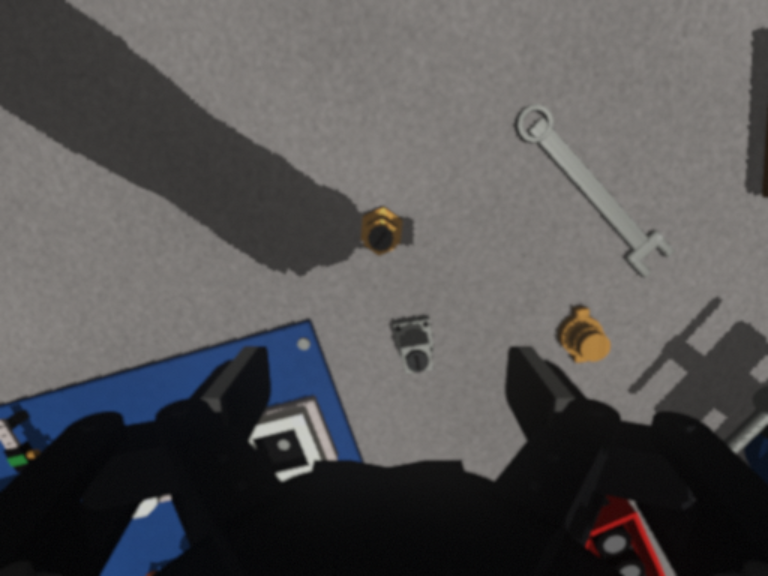

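The view shows brass at (row 152, col 254) and steel at (220, 274), with the square nest lower left. Fitting silhouettes for the yaws.

```bash
cat > fit.py <<'E'
from h import *
from scipy.optimize import minimize
def ngon(n,af,z,yaw,flat0=0):
    r=af/2/np.cos(np.pi/n); a=yaw+np.pi/n+np.arange(n)*2*np.pi/n
    return np.c_[r*np.cos(a),r*np.sin(a),np.full(n,z)]
def render(C,x,y,yaw,n,S=4):
    h=.016 if n==6 else .014; m=np.zeros((384*S,512*S),np.uint8)
    for k,af,z0,z1 in [(n,.036,0,h),(24,.023,h,.028),(n,.026,.028,.058),(24,.014,.058,.064)]:
        P=np.r_[ngon(k,af,z0,yaw),ngon(k,af,z1,yaw)]+[x,y,0]
        q=cv2.convexHull(((proj(C,P)+.5)*S).astype(np.int32)); cv2.fillConvexPoly(m,q,1)
    return cv2.resize(m.astype(np.float32),(512,384),interpolation=cv2.INTER_AREA)
def fitmask(C,M,x,y,n):
    M=M.astype(np.float32); per=2*np.pi/n; res=[]
    for y0 in np.arange(0,per,np.radians(10)):
        f=lambda p: np.abs(render(C,p[0]/100,p[1]/100,p[2]/10,n)-M).sum()/M.sum()
        r=minimize(f,[x*100,y*100,y0*10],method="Nelder-Mead",options=dict(initial_simplex=np.array([[x*100,y*100,y0*10],[x*100+.3,y*100,y0*10],[x*100,y*100+.3,y0*10],[x*100,y*100,y0*10+.7]]),maxiter=60))
        res.append((round(r.fun,3),round(r.x[0]/100,4),round(r.x[1]/100,4),round(np.degrees(r.x[2]/10)%(360/n),1)))
    return sorted(res)
E
python3 - <<'E'
from look import *
from fit import *
st,im,C=look([])
for t,n,x,y in [("brass_fitting",6,.4544,.32),("steel_fitting",4,.5597,.3112)]:
    r=silhouettes(t,"wrist")[0]; print(t,r["score"],r["pixels"].sum()); print(fitmask(C,r["pixels"],x,y,n)[:6])
crop=im[110:270,200:320]; cv2.imwrite("pics/c1.png",cv2.resize(crop,None,fx=3.7,fy=3.7,interpolation=cv2.INTER_CUBIC))
E
```

```text
tcp [0.4676 0.3224 0.2312] [ 0.1764  0.9843 -0.0001 -0.0003] t 2.2667 w 0.08544041812312082
brass_fitting 0.87 655
[(np.float64(0.079), np.float64(0.4533), np.float64(0.3198), np.float64(3.9)), (np.float64(0.081), np.float64(0.4534), np.float64(0.3202), np.float64(2.1)), (np.float64(0.082), np.float64(0.4532), np.float64(0.32), np.float64(3.2)), (np.float64(0.083), np.float64(0.4537), np.float64(0.3197), np.float64(3.1)), (np.float64(0.085), np.float64(0.4534), np.float64(0.3199), np.float64(57.5)), (np.float64(0.09), np.float64(0.4535), np.float64(0.3205), np.float64(10.1))]
steel_fitting 0.81 866
[(np.float64(0.045), np.float64(0.5642), np.float64(0.3115), np.float64(78.9)), (np.float64(0.046), np.float64(0.5641), np.float64(0.3117), np.float64(79.3)), (np.float64(0.046), np.float64(0.5643), np.float64(0.3115), np.float64(78.6)), (np.float64(0.046), np.float64(0.5643), np.float64(0.3115), np.float64(78.7)), (np.float64(0.047), np.float64(0.5641), np.float64(0.3115), np.float64(78.8)), (np.float64(0.047), np.float64(0.5641), np.float64(0.3115), np.float64(79.1))]
```

View pics/c1.png

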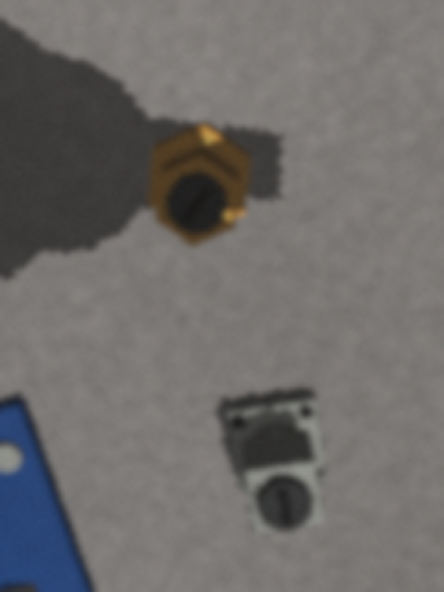

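Crop shows hex vertices pointing up/down (flats face tool y) and the steel square turned about 9°. Grasping brass.

Call:
carry_out:
  increments:
    - [[0,0,0,0.13,-0.07,0.1,1],[0,0,0.8,0,0,0.35,1],[0,0,0,0,0,0.35,1],[0,0,0,0,0,0.35,1],[0,0,0,0,0,0.35,1],[0,0,0,0,0,0.35,1],[0,0,0,0,0,0.22,1],[0,0,0,0,0,0,1],[0,0,0,0,0,0,-1],[0,0,0,0,0,0,-1],[0,0,0,0,0,0,-1],[0,0,0,0,0,0,-1]]

```text
clock: 3.42
position: [0.4554, 0.3212, 0.0264]
tcp_rot: [0.224, 0.975, 0.002, 0.001]
wrist_force: [0.4, 0.2, -1.0]
gripper_width: 0.0388
finger_force: 0.0
```

Call:
carry_out:
  increments:
    - [[0,0,0,0,0,0,-1],[0,0,0,0,0,0,-1],[0,0,0,0,0,0,-1],[0,0,0,0,0,0,-1],[0,0,0,0,0,0,-1]]

```text
clock: 3.83
position: [0.4551, 0.3208, 0.0261]
tcp_rot: [0.224, 0.975, 0.001, 0.001]
wrist_force: [-1.1, 0.0, 5.8]
gripper_width: 0.0252
finger_force: 59.9
```

Call:
carry_out:
  increments:
    - [[0,0,0,0,0,-0.3,-1],[0,0,0,0,0,-0.35,-1],[0,0,0,0,0,-0.35,-1],[0,0,0,0,0,-0.35,-1],[0,0,0,-0.2,-0.1,-0.3,-1],[0,0,0,-0.33,-0.15,-0.1,-1],[0,0,0,-0.35,-0.15,0,-1],[0,0,0,-0.35,-0.15,0,-1],[0,0,0,-0.35,-0.15,0,-1],[0,0,0,-0.35,-0.15,0,-1],[0,0,0,-0.35,-0.15,0,-1],[0,0,0,-0.35,-0.15,0,-1]]

```text
clock: 4.83
position: [0.6408, 0.0999, 0.1993]
tcp_rot: [0.224, 0.975, -0.0, -0.0]
wrist_force: [1.1, -0.2, -2.7]
gripper_width: 0.0253
finger_force: 59.4
```

Call:
carry_out:
  increments:
    - [[0,0,0,-0.3,-0.15,0,-1],[0,0,0.6,-0.2,-0.1,0,-1],[0,0,0.6,0,0,0,-1],[0,0,0,0,0,0,-1]]

```text
clock: 5.17
position: [0.6748, 0.0555, 0.1985]
tcp_rot: [0.295, 0.955, -0.0, -0.001]
wrist_force: [-0.0, 0.2, -2.1]
gripper_width: 0.0252
finger_force: 59.4
```

Run:
```python
from look import *
look([("hex_nest_seat",.028),("square_nest_seat",.028),("round_nest_seat",.028),("black_fitting",.028),("pointer",.044),("mark",.044),("pump_handle",.062),("stand",0),("brass_fitting",.17)],"w2")
```

```text
tcp [0.6748 0.0555 0.1985] [ 0.2954  0.9554 -0.0001 -0.0005] t 5.1667 w 0.025175798620843952
hex_nest_seat 0.78 [130.2 230.2] [0.6126 0.0574 0.028 ]
hex_nest_seat 0.23 [161.5  71.1] [ 0.5325 -0.1238  0.028 ]
square_nest_seat 0.69 [ 89.2 297.3] [0.6183 0.1456 0.028 ]
square_nest_seat 0.6 [322.8   4.9] [ 0.6468 -0.3879  0.028 ]
round_nest_seat 0.97 [166.6 166.9] [ 0.6042 -0.0306  0.028 ]
black_fitting 0.68 [169.4 169.6] [ 0.6087 -0.03    0.028 ]
black_fitting 0.49 [131.2 233.4] [0.6156 0.0598 0.028 ]
pointer 0.93 [193.2  93.7] [ 0.5799 -0.1171  0.044 ]
pointer 0.51 [158.3  67. ] [ 0.5315 -0.1141  0.044 ]
mark 0.78 [162.6  69.7] [ 0.5369 -0.115   0.044 ]
pump_handle 0.77 [229.2  35.2] [ 0.5743 -0.1943  0.062 ]
stand 0.75 [323.7   0.3] [ 0.6463 -0.4394  0.    ]
stand 0.61 [187.3 209.7] [ 0.6571 -0.012   0.    ]
brass_fitting 0.62 [217.  260.2] [0.6744 0.0562 0.17  ]
brass_fitting 0.6 [170.1 168.1] [0.6129 0.0245 0.17  ]
```

View pics/w2.png

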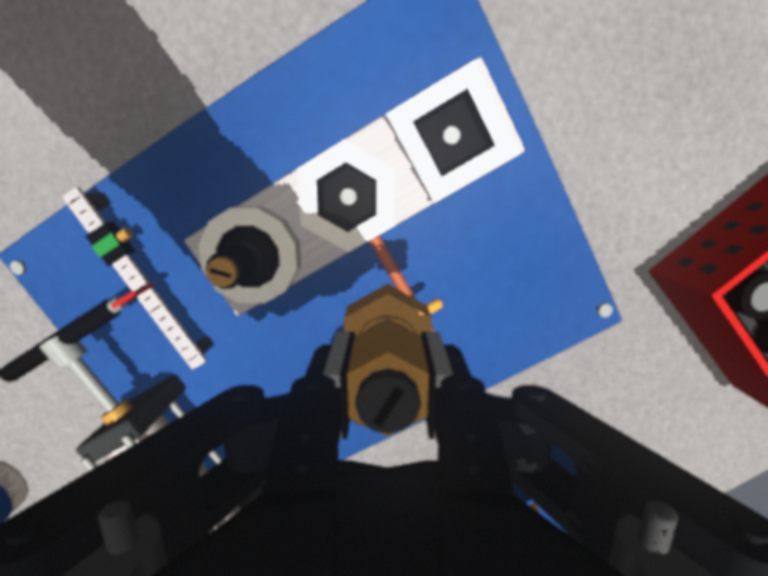

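View: hex-nest floor dot at (row 131, col 232), square-nest dot at (90, 301), brass held straight. Refining the dots, and overlaying the held-fitting model and stand prediction.

Run:
```python
from look import *
from fit import ngon
st,im,C=look([])
g=cv2.cvtColor(im,cv2.COLOR_BGR2GRAY).astype(float)
def dot(r,c,w=6):
    p=g[r-w:r+w+1,c-w:c+w+1]; q=np.clip(p-np.median(p)-40,0,None); yy,xx=np.mgrid[-w:w+1,-w:w+1]
    return np.array([r+(q*yy).sum()/q.sum(), c+(q*xx).sum()/q.sum()])
D={}
for n,r,c in [("hex",131,232),("sq",90,301)]:
    d=dot(r,c); D[n]=at_z(C,d,.028); print(n,d,D[n])
v=D["sq"]-D["hex"]; print("len",np.linalg.norm(v),"stand yaw",np.degrees(np.arctan2(-v[0],v[1])))
Rm=R.from_quat(st["tcp_rot"]).as_matrix(); xh,yh=Rm[:,0],Rm[:,1]
print("tool y ang",np.degrees(np.arctan2(yh[1],yh[0])))
psi=np.arctan2(-v[0],v[1]); S=2; big=cv2.resize(im,None,fx=S,fy=S,interpolation=cv2.INTER_CUBIC)
def draw(P,col): cv2.polylines(big,[((proj(C,P)+.5)*S).round().astype(np.int32)],True,col,1)
draw(ngon(6,.043,.040,psi)+[D["hex"][0],D["hex"][1],0],(0,0,255))
draw(ngon(4,.043,.040,psi)+[D["sq"][0],D["sq"][1],0],(0,0,255))
ya=np.arctan2(yh[1],yh[0]); p=np.array(st["position"]); b=p[2]-.026
for z,a in [(0,.036),(.016,.036),(.058,.026)]: draw(ngon(6,a,b+z,ya)+[p[0],p[1],0],(0,255,0))
cv2.imwrite("pics/ov2.png",big[100:620,260:760])
```

```text
tcp [0.6741 0.0579 0.1995] [0.293  0.9561 0.     0.0001] t 5.6667 w 0.02527214437158479
hex [131.8794 230.6677] [0.614  0.0587 0.028 ]
sq [ 91.533  299.5025] [0.6209 0.1485 0.028 ]
len 0.09012781134315276 stand yaw -4.385410651048779
tool y ang 55.92636666815181
```

View pics/ov2.png

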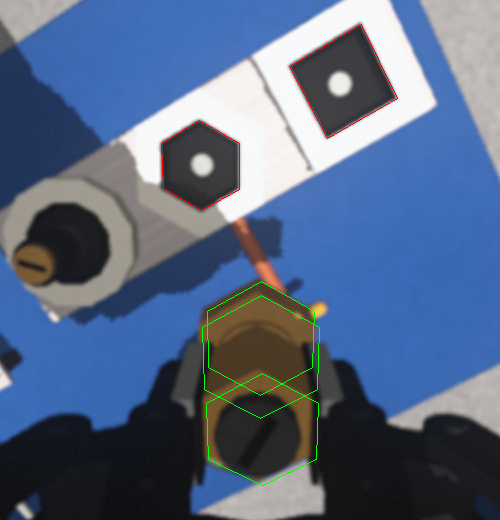

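Overlay matches both pockets and the held fitting. Moving over the hex nest.

Call:
carry_out:
  increments:
    - [[0,0,0,0.17,-0.11,0,-1],[0,0,0.04,0.17,-0.11,0,-1],[0,0,0,0.16,-0.11,0,-1],[0,0,0,0,0,0.3,-1],[0,0,0,0,0,0.35,-1],[0,0,0,0,0,0.35,-1],[0,0,0,0,0,0.15,-1],[0,0,0,0,0,0,-1],[0,0,0,0,0,0,-1],[0,0,0,0,0,0,-1]]

```text
clock: 6.55
position: [0.6159, 0.0583, 0.0859]
tcp_rot: [0.296, 0.955, 0.001, 0.001]
wrist_force: [-0.3, 0.3, -0.9]
gripper_width: 0.0251
finger_force: 59.4
```

Run:
```python
from look import *
from fit import ngon
st,im,C=look([("hex_nest_seat",.028),("brass_fitting",.06)])
print(st["wrist_force"])
Rm=R.from_quat(st["tcp_rot"]).as_matrix(); e=np.array([.614,.0587,0])-np.array(st["position"]); print("err tool",Rm.T@np.r_[e[:2],0])
S=3; big=cv2.resize(im,None,fx=S,fy=S,interpolation=cv2.INTER_CUBIC)
def draw(P,col): cv2.polylines(big,[((proj(C,P)+.5)*S).round().astype(np.int32)],True,col,1)
psi=np.radians(-4.4); N=np.array([.614,.0587,0])
draw(ngon(6,.043,.040,psi)+N,(0,0,255)); draw(ngon(6,.071,.040,psi)+N,(0,0,255))
yh=Rm[:,1]; ya=np.arctan2(yh[1],yh[0]); p=np.array(st["position"]); b=p[2]-.026
for z,a in [(0,.036),(.016,.036)]: draw(ngon(6,a,b+z,ya)+[p[0],p[1],0],(0,255,0))
cv2.imwrite("pics/ov3.png",big[300:900,450:1150])
```

```text
tcp [0.6159 0.0583 0.0859] [0.2957 0.9553 0.0006 0.0013] t 6.55 w 0.025071963314814615
hex_nest_seat 0.6 [201.4 257.3] [0.6131 0.0583 0.028 ]
brass_fitting 0.57 [216.4 258.8] [0.6139 0.059  0.06  ]
[-0.3407  0.2883 -0.9194]
err tool [ 0.0017 -0.0008 -0.    ]
```

View pics/ov3.png

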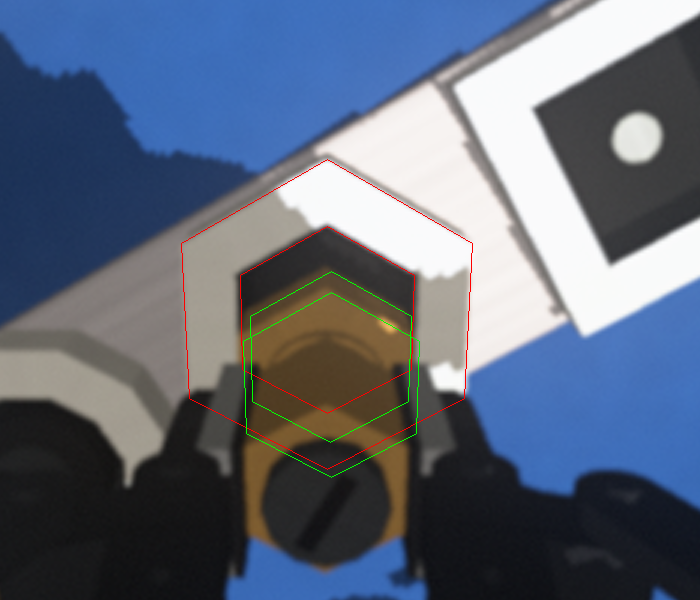

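The fitting sits about 2 mm forward of the TCP and so is nearly centred on the pocket. Lowering gently.

Call:
carry_out:
  increments:
    - [[0,0,0,0.05,-0.05,0.04,-1],[0,0,0,0,0,0.05,-1],[0,0,0,0,0,0.05,-1],[0,0,0,0,0,0.05,-1],[0,0,0,0,0,0.05,-1],[0,0,0,0,0,0.04,-1],[0,0,0,0,0,0.02,-1],[0,0,0,0,0,0,-1],[0,0,0,0,0,0,-1]]

```text
clock: 7.45
position: [0.6112, 0.0565, 0.0643]
tcp_rot: [0.296, 0.955, 0.001, 0.005]
wrist_force: [-11.9, -1.9, 51.2]
gripper_width: 0.0249
finger_force: 72.1
```

Blocked at the rim with 51 N. Backing up and looking.

Call:
carry_out:
  increments:
    - [[0,0,0,0,0,-0.15,-1],[0,0,0,0,0,-0.15,-1],[0,0,0,0,0,0,-1],[0,0,0,0,0,0,-1],[0,0,0,0,0,0,-1]]

```text
clock: 7.87
position: [0.6071, 0.0568, 0.0832]
tcp_rot: [0.296, 0.955, -0.0, -0.001]
wrist_force: [0.1, 0.4, -1.2]
gripper_width: 0.0251
finger_force: 62.1
```

Run:
```python
from look import *
from fit import ngon
st,im,C=look([("hex_nest_seat",.028),("brass_fitting",.06)])
print(st["wrist_force"])
Rm=R.from_quat(st["tcp_rot"]).as_matrix(); e=np.array([.614,.0587,0])-np.array(st["position"]); print("err tool",Rm.T@np.r_[e[:2],0])
S=3; big=cv2.resize(im,None,fx=S,fy=S,interpolation=cv2.INTER_CUBIC)
def draw(P,col): cv2.polylines(big,[((proj(C,P)+.5)*S).round().astype(np.int32)],True,col,1)
psi=np.radians(-4.4); N=np.array([.614,.0587,0])
draw(ngon(6,.043,.040,psi)+N,(0,0,255)); draw(ngon(6,.071,.040,psi)+N,(0,0,255))
yh=Rm[:,1]; ya=np.arctan2(yh[1],yh[0]); p=np.array(st["position"])
for z,a in [(0,.036),(.016,.036),(.058,.026)]:
    P=ngon(6,a,z-.026,0); P=P[:,[1,0,2]]; draw((Rm@(P*[1,1,-1]).T).T+p,(0,255,0))
cv2.imwrite("pics/ov4.png",big[300:900,450:1150])
```

```text
tcp [0.6071 0.0568 0.0832] [ 0.2958  0.9552 -0.0002 -0.0006] t 7.8667 w 0.02507407532916534
brass_fitting 0.81 [216.3 261.1] [0.6049 0.0594 0.06  ]
[ 0.1491  0.4289 -1.1559]
err tool [-0.0047  0.0055 -0.    ]
```

View pics/ov4.png

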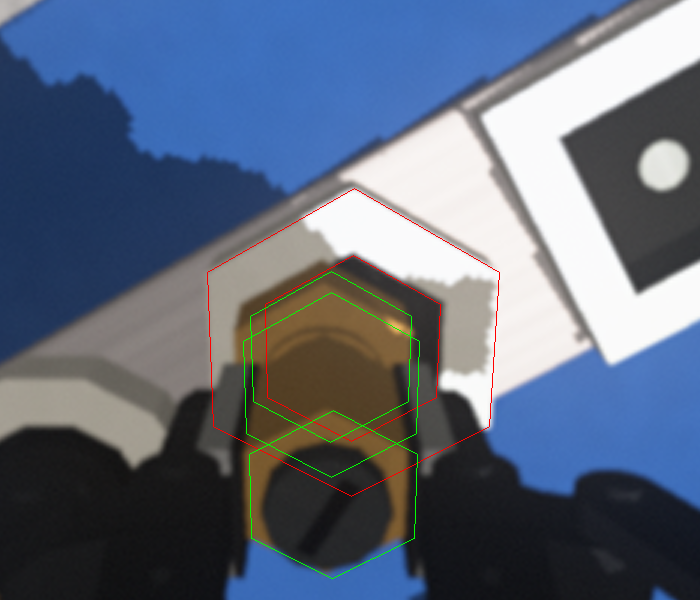

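```bash
cat > held.py <<'E'
from look import *
from fit import ngon
from scipy.optimize import minimize
def held(st,C,M,n,zoff,rmax,S=4):
    Rm=R.from_quat(st["tcp_rot"]).as_matrix(); p=np.array(st["position"]); h=.016 if n==6 else .014
    def ren(tx,ty,yaw):
        m=np.zeros((384*S,512*S),np.uint8)
        for k,af,z0,z1 in [(n,.036,0,h),(24,.023,h,.028),(n,.026,.028,.058)]:
            P=np.r_[ngon(k,af,z0,np.pi/2+yaw),ngon(k,af,z1,np.pi/2+yaw)]; P=P*[1,1,-1]+[tx,ty,zoff]
            q=cv2.convexHull(((proj(C,(Rm@P.T).T+p)+.5)*S).astype(np.int32)); cv2.fillConvexPoly(m,q,1)
        return cv2.resize(m.astype(np.float32),(512,384),interpolation=cv2.INTER_AREA)
    M=M.astype(np.float32); f=lambda q: np.abs(ren(q[0]/1e3,q[1]/1e3,q[2]/50)-M)[:rmax].sum()/M[:rmax].sum()
    r=minimize(f,[0,0,0],method="Nelder-Mead",options=dict(initial_simplex=[[0,0,0],[3,0,0],[0,3,0],[0,0,3]]))
    return r.fun,r.x[0],r.x[1],np.degrees(r.x[2]/50)
E
python3 - <<'E'
from held import *
st,im,C=look([])
s=silhouettes("brass_fitting","wrist")
for r in s[:2]:
    M=r["pixels"]; print(r["score"],r["position"],M.sum())
    for rm in (215,225,384): print(rm,held(st,C,M,6,.026,rm))
E
```

```text
tcp [0.6065 0.0568 0.0827] [ 0.2958  0.9552 -0.0005 -0.0013] t 8.0167 w 0.02500827442749664
0.86 [238.6, 259.6] 4763
215 (np.float64(0.025210971012711525), np.float64(2.695179031441755), np.float64(-1.5967320473515643), np.float64(0.709469395074398))
225 (np.float64(0.05567781627178192), np.float64(2.681499775942778), np.float64(-1.5678568826575652), np.float64(0.5315360617319198))
384 (np.float64(0.10400483012199402), np.float64(1.472099649562757), np.float64(-1.046567811729983), np.float64(-1.8367872276712558))
0.5 [252.3, 36.0] 1215
215 (np.float64(inf), np.float64(0.0), np.float64(0.0), np.float64(0.0))
225 (np.float64(inf), np.float64(0.0), np.float64(0.0), np.float64(0.0))
384 (np.float64(4.078497886657715), np.float64(67.45697648741276), np.float64(-1.073570959974338), np.float64(-45.50606585015277))held.py:12: RuntimeWarning: divide by zero encountered in scalar divide
  M=M.astype(np.float32); f=lambda q: np.abs(ren(q[0]/1e3,q[1]/1e3,q[2]/50)-M)[:rmax].sum()/M[:rmax].sum()
  np.max(np.abs(fsim[0] - fsim[1:])) <= fatol):
```

Call:
carry_out:
  increments:
    - [[0,0,0,-0.076,0.072,0,-1],[0,0,0,0,0,0,-1],[0,0,0,0,0,0,-1],[0,0,0,0,0,0,-1]]

```text
clock: 8.45
position: [0.6173, 0.0584, 0.0839]
tcp_rot: [0.296, 0.955, -0.0, -0.0]
wrist_force: [-0.7, 0.4, -2.4]
gripper_width: 0.0252
finger_force: 62.1
```

Run:
```python
from held import *
st,im,C=look([("hex_nest_seat",.028)])
r=silhouettes("brass_fitting","wrist")[0]; h=held(st,C,r["pixels"],6,.026,215); print(h)
Rm=R.from_quat(st["tcp_rot"]).as_matrix(); e=np.array([.614,.0587,0])-np.array(st["position"]); print("move",(Rm.T@np.r_[e[:2],0])[:2]*1e3-h[1:3])
# collar white mask edges: compare predicted outline visible part numerically
r=silhouettes("hex_nest_seat","wrist"); print([(x["score"],x["position"],x["pixels"].sum()) for x in r[:2]])
from fit import ngon
P=ngon(6,.071,.040,np.radians(-4.4))+[.614,.0587,0]; print(proj(C,P))
g=cv2.cvtColor(im,cv2.COLOR_BGR2HSV); 
for row in (165,175,185,195): print(row, "sat<60 cols",[ (int(a[0]),int(a[-1])) for a in np.split(np.where(g[row,150:380,1]<60)[0]+150, np.where(np.diff(np.where(g[row,150:380,1]<60)[0])>1)[0]+1) if len(a)>3])
```

```text
tcp [0.6173 0.0584 0.0839] [ 0.2958  0.9552 -0.0002 -0.0005] t 8.45 w 0.02520468528615645
hex_nest_seat 0.58 [202.  255.1] [0.6132 0.057  0.028 ]
hex_nest_seat 0.42 [147.9 359.2] [0.6221 0.1456 0.028 ]
(np.float64(1.0), np.float64(-20.0), np.float64(8.0), np.float64(12.60507149287811))
move [22.8569 -9.6381]
[(0.61, [184.9, 256.2], np.int64(4132))]
[[303.7305 232.0438]
 [306.4011 179.9379]
 [257.4045 151.5187]
 [208.4077 179.8355]
 [211.0597 231.9381]
 [257.3871 255.9836]]
165 sat<60 cols [(222, 379)]
175 sat<60 cols [(205, 379)]
185 sat<60 cols [(187, 379)]
195 sat<60 cols [(170, 239), (275, 376)]
```

Call:
carry_out:
  increments:
    - [[0,0,0,0,0,0.05,-1],[0,0,0,0,0,0.05,-1],[0,0,0,0,0,0.05,-1],[0,0,0,0,0,0.03,-1],[0,0,0,0,0,0,-1],[0,0,0,0,0,0,-1]]

```text
clock: 9.15
position: [0.6174, 0.0585, 0.0658]
tcp_rot: [0.296, 0.955, -0.0, -0.0]
wrist_force: [0.5, -0.1, -2.3]
gripper_width: 0.0251
finger_force: 62.1
```

Call:
carry_out:
  increments:
    - [[0,0,0,0,0,0.03,-1],[0,0,0,0,0,0.03,-1],[0,0,0,0,0,0.02,-1],[0,0,0,0,0,0,-1],[0,0,0,0,0,0,-1]]

```text
clock: 9.57
position: [0.6176, 0.0585, 0.0581]
tcp_rot: [0.296, 0.955, -0.0, -0.0]
wrist_force: [0.0, 0.6, -1.5]
gripper_width: 0.0253
finger_force: 62.1
```

Call:
carry_out:
  increments:
    - [[0,0,0,0,0,0.02,-1],[0,0,0,0,0,0.02,-1],[0,0,0,0,0,0.01,-1],[0,0,0,0,0,0,-1],[0,0,0,0,0,0,-1]]

```text
clock: 9.98
position: [0.6181, 0.0586, 0.0541]
tcp_rot: [0.296, 0.955, 0.0, 0.0]
wrist_force: [-1.4, 0.2, 4.4]
gripper_width: 0.0254
finger_force: 62.6
```

Seated (floor contact at the expected height). Release, lift, and go toward steel.

Call:
carry_out:
  increments:
    - [[0,0,0,0,0,0.015,-1],[0,0,0,0,0,0,0.2],[0,0,0,0,0,0,0.2],[0,0,0,0,0,0,0.2],[0,0,0,0,0,0,0.2],[0,0,0,0,0,-0.1,0.2],[0,0,0,0,0,-0.3,0.2],[0,0,0,0,0,-0.4,0.2],[0,0,0,0,0,-0.4,1],[0,0,0,0,0,-0.3,1],[0,0,0,0.1,0.1,0,1],[0,0,0,0.24,0.24,0,1]]

```text
clock: 10.98
position: [0.6118, 0.1035, 0.2054]
tcp_rot: [0.298, 0.954, 0.001, 0.004]
wrist_force: [0.6, 1.2, -0.2]
gripper_width: 0.0853
finger_force: 0.0
```

Call:
carry_out:
  increments:
    - [[0,0,0,0.27,0.26,0,1],[0,0,0,0.27,0.26,0,1],[0,0,0,0.27,0.26,0,1],[0,0,0,0.27,0.26,0,1],[0,0,0,0.27,0.26,0,1],[0,0,0,0.18,0.16,0,1],[0,0,-1,0,0,0,1],[0,0,-1,0,0,0,1],[0,0,-1,0,0,0,1],[0,0,-0.4,0,0,0,1],[0,0,0,0,0,0,1],[0,0,0,0,0,0,1]]

```text
clock: 11.98
position: [0.565, 0.3128, 0.2017]
tcp_rot: [0.097, 0.995, -0.0, -0.0]
wrist_force: [-0.5, 0.1, -0.0]
gripper_width: 0.0852
finger_force: 0.0
```

Run:
```python
from look import *
st,im,C=look([("brass_fitting",.028),("steel_fitting",0)])
Rm=R.from_quat(st["tcp_rot"]).as_matrix(); e=np.array([.5648,.313,0])-np.array(st["position"]); print("move tool mm",(Rm.T@np.r_[e[:2],0])[:2]*1e3,"tool y ang",np.degrees(np.arctan2(Rm[1,1],Rm[0,1])))
```

```text
tcp [0.565  0.3128 0.2017] [ 0.0968  0.9953 -0.0001 -0.0001] t 11.9833 w 0.08516248571503553
brass_fitting 0.82 [244.6  82.8] [0.614  0.0632 0.028 ]
steel_fitting 0.81 [167.9 257.6] [0.5623 0.3118 0.    ]
move tool mm [0.267  0.1378] tool y ang 78.8922613330779
```

Call:
carry_out:
  increments:
    - [[0,0,0,0,0,0.3,1],[0,0,0,0,0,0.35,1],[0,0,0,0,0,0.35,1],[0,0,0,0,0,0.35,1],[0,0,0,0,0,0.3,1],[0,0,0,0,0,0.11,1],[0,0,0,0,0,0,1],[0,0,0,0,0,0,-1],[0,0,0,0,0,0,-1],[0,0,0,0,0,0,-1],[0,0,0,0,0,0,-1],[0,0,0,0,0,0,-1]]

```text
clock: 13.13
position: [0.5663, 0.3131, 0.0275]
tcp_rot: [0.096, 0.995, 0.001, 0.001]
wrist_force: [1.1, -1.9, 17.0]
gripper_width: 0.0256
finger_force: 16.3
```

Call:
carry_out:
  increments:
    - [[0,0,0,0,0,0,-1],[0,0,0,0,0,0,-1],[0,0,0,0,0,0,-1],[0,0,0,0,0,0,-1]]

```text
clock: 13.47
position: [0.5666, 0.3132, 0.0277]
tcp_rot: [0.096, 0.995, 0.001, 0.001]
wrist_force: [-0.0, -1.1, 7.1]
gripper_width: 0.0251
finger_force: 60.5
```

Call:
carry_out:
  increments:
    - [[0,0,0,0,0,-0.2,-1],[0,0,0,0,0,-0.35,-1],[0,0,0,0,0,-0.35,-1],[0,0,0,0,0,-0.35,-1],[0,0,0,0,0,-0.35,-1],[0,0,0,-0.15,-0.15,-0.1,-1],[0,0,0,-0.24,-0.27,0,-1],[0,0,0,-0.24,-0.27,0,-1],[0,0,0,-0.24,-0.27,0,-1],[0,0,0,-0.24,-0.27,0,-1],[0,0,-0.5,-0.24,-0.27,0,-1],[0,0,-0.46,0,0,0,-1]]

```text
clock: 14.47
position: [0.672, 0.133, 0.195]
tcp_rot: [0.041, 0.999, -0.002, 0.001]
wrist_force: [1.7, 0.6, -1.8]
gripper_width: 0.0249
finger_force: 59.6
```

Call:
carry_out:
  increments:
    - [[0,0,0,0,0,0,-1],[0,0,0,0,0,0,-1],[0,0,0,0,0,0,-1]]

```text
clock: 14.72
position: [0.6683, 0.1405, 0.1955]
tcp_rot: [0.039, 0.999, 0.0, -0.001]
wrist_force: [0.0, 0.5, -1.6]
gripper_width: 0.0255
finger_force: 59.5
```

Run:
```python
from held import *
st,im,C=look([("square_nest_seat",.028),("round_nest_seat",.028),("pointer",.044),("mark",.044),("pump_handle",.062)])
cv2.imwrite("pics/raw5.png",im)
Rm=R.from_quat(st["tcp_rot"]).as_matrix(); print("tool y",np.degrees(np.arctan2(Rm[1,1],Rm[0,1])),"F",st["wrist_force"])
g=cv2.cvtColor(im,cv2.COLOR_BGR2GRAY).astype(float)
q=proj(C,[[.6209,.1485,.028]])[0]; print("pred dot",q); r0,c0=int(q[1]),int(q[0]); w=6
for _ in range(3):
    p=g[r0-w:r0+w+1,c0-w:c0+w+1]; k=np.clip(p-np.median(p)-40,0,None); yy,xx=np.mgrid[-w:w+1,-w:w+1]
    rc=[r0+(k*yy).sum()/k.sum(),c0+(k*xx).sum()/k.sum()]; r0,c0=int(round(rc[0])),int(round(rc[1]))
N=at_z(C,rc,.028); print("dot",rc,N); n=(Rm.T@np.r_[(N-st["position"])[:2],0])[:2]*1e3; print("nest rel",n)
for r in silhouettes("steel_fitting","wrist")[:2]:
    print(r["score"],r["position"],r["pixels"].sum())
    for rm in (205,215,225): h=held(st,C,r["pixels"],4,.0277,rm); print(rm,h,"move",n-h[1:3])
```

```text
tcp [0.6683 0.1405 0.1955] [ 0.0388  0.9992  0.0001 -0.0006] t 14.7167 w 0.025470557906809004
square_nest_seat 0.78 [137.9 258.8] [0.6241 0.144  0.028 ]
round_nest_seat 0.75 [135.6 107. ] [ 0.6072 -0.032   0.028 ]
pointer 0.7 [117.9  19.2] [ 0.579  -0.1186  0.044 ]
mark 0.75 [73.9 12.4] [ 0.5336 -0.1129  0.044 ]
tool y 85.55772911169338 F [ 0.0441  0.4855 -1.6398]
pred dot [262.5205 134.8071]
dot [np.float64(134.78420467185762), np.float64(262.46051167964407)] [0.6209 0.1484 0.028 ]
nest rel [47.9174  4.2798]
0.6 [237.0, 256.3] 4919
205 (np.float64(0.016586868092417717), np.float64(1.611151649425153), np.float64(-0.46496603607319176), np.float64(0.07489876752524818)) move [46.3063  4.7447]
215 (np.float64(0.0194980688393116), np.float64(1.5789610893454622), np.float64(-0.6053820739526211), np.float64(0.028212028567419282)) move [46.3385  4.8851]
225 (np.float64(0.043911490589380264), np.float64(1.522435110761805), np.float64(-0.5838529310757417), np.float64(0.4543006454523371)) move [46.395   4.8636]
```

Call:
carry_out:
  increments:
    - [[0,0,0,0.23,0.02,0,-1],[0,0,0,0.233,0.029,0,-1],[0,0,0,0,0,0.3,-1],[0,0,0,0,0,0.35,-1],[0,0,0,0,0,0.35,-1],[0,0,0,0,0,0.15,-1],[0,0,0,0,0,0,-1],[0,0,0,0,0,0,-1],[0,0,0,0,0,0,-1]]

```text
clock: 15.82
position: [0.6246, 0.1485, 0.0825]
tcp_rot: [0.039, 0.999, 0.0, 0.001]
wrist_force: [-0.4, 0.5, -1.9]
gripper_width: 0.0253
finger_force: 59.4
```

Run:
```python
from held import *
st,im,C=look([("square_nest_seat",.028)])
Rm=R.from_quat(st["tcp_rot"]).as_matrix(); N=np.array([.6209,.1485,.028]); n=(Rm.T@np.r_[(N-st["position"])[:2],0])[:2]*1e3
r=silhouettes("steel_fitting","wrist")
for r in r[:2]:
    print(r["score"],r["position"],r["pixels"].sum())
    for rm in (205,215): h=held(st,C,r["pixels"],4,.0277,rm); print(h,"move",n-h[1:3])
big=cv2.resize(im,None,fx=3,fy=3,interpolation=cv2.INTER_CUBIC)
for z,a in [(.040,.043),(.040,.071)]:
    P=ngon(4,a,z,np.radians(-4.4))+[N[0],N[1],0]; cv2.polylines(big,[((proj(C,P)+.5)*3).round().astype(np.int32)],True,(0,0,255),1)
cv2.imwrite("pics/ov5.png",big[300:900,450:1150])
```

```text
tcp [0.6246 0.1485 0.0825] [0.0386 0.9993 0.0004 0.0014] t 15.8167 w 0.025255166819098885
square_nest_seat 0.95 [203.2 254. ] [0.622  0.1448 0.028 ]
square_nest_seat 0.53 [216.5 258.2] [0.6333 0.1472 0.028 ]
0.81 [233.9, 258.8] 4959
(np.float64(0.01733761839568615), np.float64(1.5393884552674573), np.float64(-0.5458782123438413), np.float64(0.337885493967287)) move [2.1881 0.2423]
(np.float64(0.009268061257898808), np.float64(1.6209071082461253), np.float64(-0.5359105627559035), np.float64(0.024813753716455056)) move [2.1066 0.2323]
```

View pics/ov5.png

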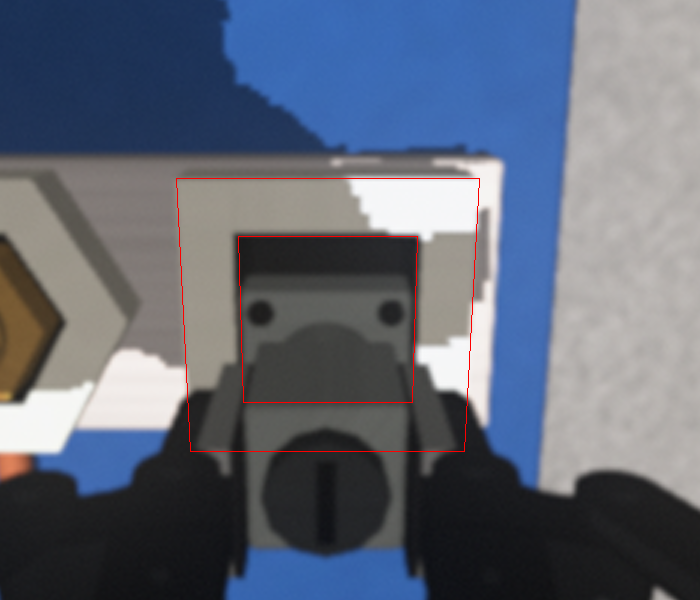

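Aligned laterally; about 2 mm more tool +x is needed. The brass is seated to the left. Correct and lower.

Call:
carry_out:
  increments:
    - [[0,0,0,0.024,0,0,-1],[0,0,0,0,0,0.05,-1],[0,0,0,0,0,0.05,-1],[0,0,0,0,0,0.05,-1],[0,0,0,0,0,0.03,-1],[0,0,0,0,0,0,-1],[0,0,0,0,0,0,-1]]

```text
clock: 16.55
position: [0.6209, 0.1482, 0.0623]
tcp_rot: [0.039, 0.999, -0.0, -0.0]
wrist_force: [0.5, -0.5, -1.9]
gripper_width: 0.0251
finger_force: 59.6
```

Call:
carry_out:
  increments:
    - [[0,0,0,-0.01,0,0,-1],[0,0,0,0,0,0.02,-1],[0,0,0,0,0,0.02,-1],[0,0,0,0,0,0.02,-1],[0,0,0,0,0,0,-1],[0,0,0,0,0,0,-1]]

```text
clock: 17.05
position: [0.622, 0.1482, 0.0567]
tcp_rot: [0.039, 0.999, -0.0, 0.0]
wrist_force: [0.6, -0.3, -2.6]
gripper_width: 0.0252
finger_force: 59.6
```

Call:
carry_out:
  increments:
    - [[0,0,0,0,0,0.015,-1],[0,0,0,0,0,0.015,-1],[0,0,0,0,0,0,-1],[0,0,0,0,0,0,-1]]

```text
clock: 17.38
position: [0.6223, 0.1483, 0.0557]
tcp_rot: [0.039, 0.999, 0.0, 0.001]
wrist_force: [-1.4, -0.2, 7.8]
gripper_width: 0.0254
finger_force: 60.7
```

Steel seated. Releasing, lifting, and going to the pump handle.

Call:
carry_out:
  increments:
    - [[0,0,0,0,0,0.01,0.2],[0,0,0,0,0,0,0.2],[0,0,0,0,0,0,0.2],[0,0,0,0,0,0,0.2],[0,0,0,0,0,-0.1,0.2],[0,0,0,0,0,-0.3,0.2],[0,0,0,0,0,-0.4,0.2],[0,0,0,0,0,-0.4,0.2],[0,0,0,0,0,-0.3,0.2],[0,0,0,0.02,-0.2,0,0.2],[0,0,0,0.03,-0.36,0,0.2],[0,0,0,0.03,-0.36,0,0.2]]

```text
clock: 18.38
position: [0.6074, 0.0572, 0.2046]
tcp_rot: [0.037, 0.999, 0.0, 0.002]
wrist_force: [-0.3, 0.1, -0.6]
gripper_width: 0.0511
finger_force: 0.0
```

Call:
carry_out:
  increments:
    - [[0,0,0,0.03,-0.37,0,0.2],[0,0,0,0.03,-0.37,0,0.2],[0,0,0,0.03,-0.37,0,0.2],[0,0,0,0.03,-0.37,0,0.2],[0,0,0,0.03,-0.37,0,0.2],[0,0,0.9,0,-0.34,0,0.2],[0,0,1,0,0,0,0.2],[0,0,1,0,0,0,0.2],[0,0,1,0,0,0,0.2],[0,0,1,0,0,0,0.2],[0,0,1,0,0,0,0.2],[0,0,1,0,0,0,0.2]]

```text
clock: 19.38
position: [0.5749, -0.1602, 0.2035]
tcp_rot: [0.44, 0.898, 0.0, 0.0]
wrist_force: [0.0, 1.1, 0.0]
gripper_width: 0.0509
finger_force: 0.0
```

Call:
carry_out:
  increments:
    - [[0,0,1,0,0,0,0.2],[0,0,1,0,0,0,0.2],[0,0,1,0,0,0,0.2],[0,0,1,0,0,0,0.2],[0,0,1,0,0,0,0.2],[0,0,1,0,0,0,0.2],[0,0,0.2,0,0,0,0.2],[0,0,0,0,0,0,0.2],[0,0,0,0,0,0,0.2]]

```text
clock: 20.13
position: [0.5749, -0.1601, 0.2031]
tcp_rot: [0.734, 0.68, 0.0, 0.0]
wrist_force: [0.1, -0.1, -0.0]
gripper_width: 0.0514
finger_force: 0.0
```

```bash
cat > ptr.py <<'E'
from look import *
xs=np.array([.997,-.0767]); us=np.array([.0767,.997])
def pm():
    st,im,C=look([]); Rm=R.from_quat(st["tcp_rot"]).as_matrix(); print("tool y",np.degrees(np.arctan2(Rm[1,1],Rm[0,1])),"F",st["wrist_force"])
    best={}
    for t,z in [("pointer",.044),("mark",.044),("pump_handle",.062)]:
        for r in landmark_of(t,"wrist")[:2]:
            P=at_z(C,r["position"],z); print(t,round(r["score"],2),np.round(r["position"],1),P,"tool mm",(Rm.T@(P-st["position"]))*1e3); best.setdefault(t,P)
    if "pointer" in best and "mark" in best: print("pointer x in mark frame mm",(best["pointer"]-best["mark"])[:2]@xs*1e3, "lateral",(best["pointer"]-best["mark"])[:2]@us*1e3)
    h=cv2.cvtColor(im,cv2.COLOR_BGR2HSV)
    for nm,lo,hi in [("red",(0,120,60),(8,255,255)),("red2",(172,120,60),(180,255,255)),("green",(45,100,40),(80,255,255))]:
        m=cv2.inRange(h,lo,hi); n,_,s,c=cv2.connectedComponentsWithStats(m)
        for i in sorted(range(1,n),key=lambda i:-s[i][4])[:2]: print(nm,s[i],c[i][::-1],at_z(C,c[i][::-1],.044))
    return st,im,C
E
python3 - <<'E'
from ptr import *
st,im,C=pm(); cv2.imwrite("pics/h1.png",cv2.resize(im,None,fx=1.5,fy=1.5))
E
```

```text
tcp [ 0.5749 -0.1601  0.2031] [0.7335 0.6797 0.0001 0.0001] t 20.1333 w 0.05136794078039121
tool y -4.367060453295417 F [ 0.0621 -0.1333 -0.0381]
pointer 0.63 [141.4 262.3] [ 0.5817 -0.1212  0.044 ] tool mm [ 39.2934   3.7366 159.1451]
mark 0.76 [139.4 222.7] [ 0.5374 -0.1156  0.044 ] tool mm [ 41.5024 -40.8233 159.1332]
pump_handle 0.87 [202.3 259.8] [ 0.5739 -0.187   0.062 ] tool mm [-26.9055   1.0069 141.1481]
pointer x in mark frame mm 44.558749253289456 lateral -2.1839333507189256
red [391  44  60 101 852] [100.5939 410.0986] [ 0.7468 -0.0884  0.044 ]
red [448 142  14  38 197] [159.0558 453.3503] [ 0.8031 -0.1572  0.044 ]
red2 [260 128   3   7  17] [131.     260.9412] [ 0.581  -0.1096  0.044 ]
red2 [259 140   1   1   1] [140. 259.] [ 0.5781 -0.1194  0.044 ]
green [217 131  11  18 181] [139.3757 222.4088] [ 0.5371 -0.1156  0.044 ]
```

View pics/h1.png

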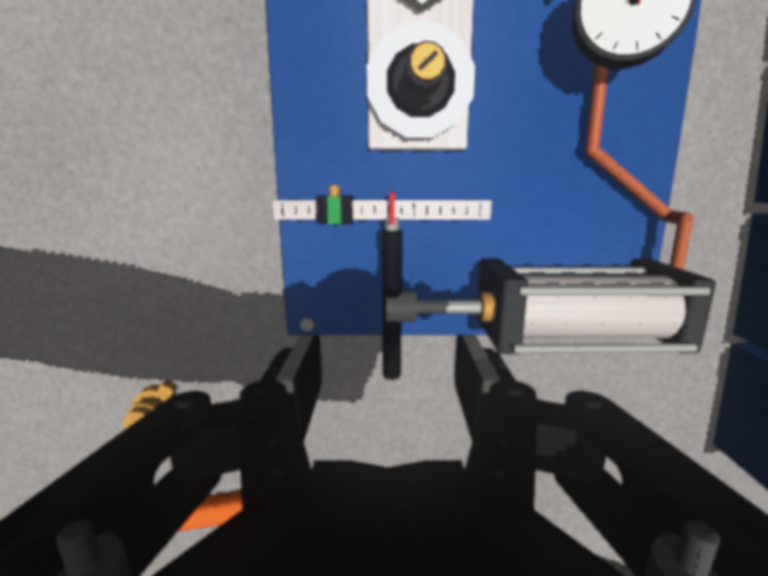

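Views show the green band at (row 139, col 222), the pointer at (141, 262) and the bar middle at (202, 260). That leaves about 44.6 mm to draw. Descending onto the +y wing.

Call:
carry_out:
  increments:
    - [[0,0,0,0.06,0.01,0.2,0.2],[0,0,0,0,0,0.35,0.2],[0,0,0,0,0,0.35,0.2],[0,0,0,0,0,0.35,0.2],[0,0,0,0,0,0.25,0.2],[0,0,0,0,0,0.11,0.2],[0,0,0,0,0,0,0.2],[0,0,0,0,0,0,-1],[0,0,0,0,0,0,-1],[0,0,0,0,0,0,-1],[0,0,0,0,0,0,-1],[0,0,0,0,0,0,-1]]

```text
clock: 21.33
position: [0.5785, -0.1547, 0.0442]
tcp_rot: [0.734, 0.679, 0.001, 0.002]
wrist_force: [0.4, 0.8, 6.9]
gripper_width: 0.0131
finger_force: 58.7
```

Call:
carry_out:
  increments:
    - [[0,0,0,0,0,0,-1],[0,0,0,0,0,0,-1]]

```text
clock: 21.5
position: [0.5786, -0.1548, 0.0442]
tcp_rot: [0.734, 0.679, 0.001, 0.002]
wrist_force: [-0.0, -0.5, 7.2]
gripper_width: 0.013
finger_force: 58.7
```

```bash
python3 -c "
from ptr import *
pm()"
```

```text
tcp [ 0.5786 -0.1548  0.0442] [0.7343 0.6788 0.0014 0.0021] t 21.5 w 0.012993291662138745
tool y -4.497728744040513 F [-0.0042 -0.5446  7.2339]
pointer 0.59 [177.3 260.1] [ 0.5815 -0.1208  0.044 ] tool mm [34.044   0.2329  0.1256]
mark 0.82 [172.1 179.3] [ 0.5373 -0.1144  0.044 ] tool mm [ 36.9939 -44.269   -0.0989]
pump_handle 0.55 [308.  257.2] [ 0.5743 -0.1917  0.062 ] tool mm [-37.2122  -1.2871 -17.8169]
pointer x in mark frame mm 44.49495618662006 lateral -3.026546349727572
red [255 157   8  46 265] [180.483  257.7094] [ 0.58   -0.1225  0.044 ]
red [507  80   5  23  72] [ 91.7639 509.7639] [ 0.7168 -0.0846  0.044 ]
red2 [255 151   7  10  41] [155.439  257.8049] [ 0.5811 -0.1087  0.044 ]
red2 [260 185   3   6   9] [187.3333 260.7778] [ 0.5814 -0.1266  0.044 ]
green [168 156  23  37 719] [174.0097 179.4701] [ 0.5372 -0.1155  0.044 ]
```

Call:
carry_out:
  increments:
    - [[0,0,0,0,-0.05,0,-1],[0,0,0,0,-0.1,0,-1],[0,0,0,0,-0.1,0,-1],[0,0,0,0,-0.1,0,-1],[0,0,0,0,-0.07,0,-1],[0,0,0,0,-0.02,0,-1],[0,0,0,0,0,0,-1],[0,0,0,0,0,0,-1],[0,0,0,0,0,0,-1]]

```text
clock: 22.45
position: [0.5386, -0.1517, 0.0442]
tcp_rot: [0.734, 0.679, 0.004, 0.005]
wrist_force: [9.3, -1.0, 0.3]
gripper_width: 0.013
finger_force: 58.9
```

```bash
python3 -c "
from ptr import *
pm()"
```

```text
tcp [ 0.5386 -0.1517  0.0442] [0.7342 0.6789 0.0038 0.0046] t 22.45 w 0.013014572224644753
tool y -4.477542301769671 F [ 9.3032 -0.979   0.3238]
pointer 0.76 [175.  259.1] [ 0.541  -0.1164  0.044 ] tool mm [35.3317 -0.3201  0.177 ]
mark 0.57 [173.8 250.6] [ 0.5364 -0.1154  0.044 ] tool mm [36.0139 -5.0025  0.1205]
pump_handle 0.74 [303.4 258.3] [ 0.535  -0.1856  0.062 ] tool mm [-34.1465  -0.6699 -17.7832]
pointer x in mark frame mm 4.68159829600104 lateral -0.688572456528821
red [255 150   8  53 344] [178.3721 258.1279] [ 0.5403 -0.1183  0.044 ]
red2 [257 151   6  18  35] [156.8857 260.0286] [ 0.5423 -0.1064  0.044 ]
red2 [262 182   2   6   6] [184.5    262.3333] [ 0.5424 -0.1219  0.044 ]
green [242 156  12  37 407] [172.9582 247.3784] [ 0.5347 -0.1148  0.044 ]
```

Call:
carry_out:
  increments:
    - [[0,0,0,0,-0.03,0,-1],[0,0,0,0,-0.02,0,-1],[0,0,0,0,0,0,-1],[0,0,0,0,0,0,-1]]

```text
clock: 22.98
position: [0.5341, -0.1513, 0.0442]
tcp_rot: [0.734, 0.679, 0.004, 0.005]
wrist_force: [10.1, -0.5, -0.4]
gripper_width: 0.0128
finger_force: 58.9
```

```bash
python3 -c "
from ptr import *
st,im,C=pm()
print(proj(C,[[.5372+a*.997,-.1150-a*.0767,.044] for a in (-.005,0,.005)]))
h=cv2.cvtColor(im,cv2.COLOR_BGR2HSV)
for r in (160,168,176,184): print(r,[tuple(int(v) for v in h[r,c]) for c in range(236,280,2)])
for n in ('top','side'):
  eyes.grab_frame(n); c=cam(n)
  for t,z in (('pointer',.044),('mark',.044),('brass_fitting',.028),('steel_fitting',.028),('black_fitting',.028)):
    for q in landmark_of(t,n)[:1]: print(n,t,q['score'],at_z(c,q['position'],z))
"
```

```text
tcp [ 0.5341 -0.1513  0.0442] [0.7341 0.679  0.0041 0.0049] t 22.9833 w 0.01282615743114412
tool y -4.468516352282736 F [10.1442 -0.4836 -0.3783]
pointer 0.62 [178.  258.7] [ 0.5362 -0.1177  0.044 ] tool mm [33.6393 -0.5376  0.1574]
pointer 0.25 [  1.7 379.4] [ 0.6008 -0.0354  0.044 ] tool mm [120.7063  57.4156   0.8472]
mark 0.81 [173.8 259.9] [ 0.5371 -0.1154  0.044 ] tool mm [36.0109  0.1193  0.1644]
pump_handle 0.75 [306.8 258.2] [ 0.5304 -0.1875  0.062 ] tool mm [-36.4157  -0.7229 -17.8017]
pointer x in mark frame mm -0.6598574642076172 lateral -2.3706621053651107
red [255 150   8  53 336] [177.5833 258.1339] [ 0.5359 -0.1175  0.044 ]
red2 [256 151   4   6  20] [153.7  257.65] [ 0.5367 -0.1043  0.044 ]
green [263 156   7  34 234] [172.2222 266.0385] [ 0.5405 -0.1148  0.044 ]
green [251 156   3  32  92] [171.6739 252.0217] [ 0.5328 -0.1139  0.044 ]
[[250.9949 173.066 ]
 [260.0804 173.042 ]
 [269.158  173.0194]]
160 [(126, 25, 52), (130, 29, 52), (126, 26, 50), (125, 30, 51), (125, 30, 51), (126, 25, 51), (126, 27, 48), (74, 82, 53), (68, 135, 81), (24, 106, 91), (1, 186, 229), (0
[... 880 characters left out ...]
 17, 46), (140, 17, 45), (140, 17, 45), (143, 22, 47), (140, 19, 41), (72, 55, 46), (66, 128, 80), (24, 112, 91), (1, 190, 225), (0, 192, 234), (1, 189, 232), (23, 128, 155), (65, 146, 175), (65, 147, 175), (65, 139, 143), (72, 25, 52), (143, 22, 46), (140, 17, 45), (143, 22, 46), (140, 16, 47)]
top mark 0.59 [ 0.5332 -0.129   0.044 ]
top brass_fitting 0.69 [0.6123 0.0592 0.028 ]
top steel_fitting 0.57 [0.632 0.149 0.028]
top black_fitting 0.55 [ 0.6115 -0.027   0.028 ]
side pointer 0.47 [ 0.5392 -0.1205  0.044 ]
side mark 0.73 [0.5178 0.5407 0.044 ]
side brass_fitting 0.69 [0.619  0.1271 0.028 ]
side steel_fitting 0.51 [0.6229 0.1384 0.028 ]
side black_fitting 0.55 [ 0.6008 -0.0336  0.028 ]
```

Call:
carry_out:
  increments:
    - [[0,0,0,0,0,0,-1],[0,0,0,0,0,0,-1],[0,0,0,0,0,0,-1],[0,0,0,0,0,0,-1],[0,0,0,0,0,0,-1],[0,0,0,0,0,0,-1]]

```text
clock: 24.28
position: [0.5342, -0.1514, 0.0442]
tcp_rot: [0.734, 0.679, 0.004, 0.005]
wrist_force: [9.6, -0.4, 0.0]
gripper_width: 0.0135
finger_force: 58.9
```

```bash
python3 -c "
from ptr import *
pm()"
```

```text
tcp [ 0.5342 -0.1514  0.0442] [0.7341 0.679  0.0041 0.0049] t 24.2833 w 0.013468007483500037
tool y -4.472606251943678 F [ 9.6053 -0.3919  0.0472]
pointer 0.66 [174.5 259.6] [ 0.5369 -0.1159  0.044 ] tool mm [35.6077 -0.0447  0.2061]
mark 0.88 [174.2 260.7] [ 0.5375 -0.1157  0.044 ] tool mm [35.7758  0.5613  0.2137]
pump_handle 0.71 [302.5 259.6] [ 0.5314 -0.1848  0.062 ] tool mm [-33.5741   0.0565 -17.7465]
pointer x in mark frame mm -0.6062098036070889 lateral -0.16732596704932134
red [255 150   8  53 337] [177.5193 258.1365] [ 0.536  -0.1175  0.044 ]
red2 [256 151   4   6  19] [153.5789 257.5789] [ 0.5367 -0.1043  0.044 ]
green [263 156   7  34 234] [172.2222 266.0385] [ 0.5405 -0.1149  0.044 ]
green [251 157   3  32  91] [171.9341 252.033 ] [ 0.5329 -0.1141  0.044 ]
```

Stable at the mark (about −0.6 mm, held with 59 N). Handing in.

```bash
python3 -c "
from bench import order
print(order.sign_off())"
```

```text
the job is handed in; nothing more can be done
None
```

I set the brass and steel fittings in the hexagonal and square nests and released them; the T-handle is still held with its pointer about 0.6 mm from the middle of the green band, and the job is handed in at about 24 s. The brass fitting first caught on its nest's rim (51 N) and had to be re-aligned. I judged both seated from floor contact at the right height, without a picture of either once both were in.

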